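# Close the wax-pattern die

### The arm

A 6-joint arm with a two-finger parallel gripper is mounted at the origin on the work surface. World frame = base frame: x ahead of the robot, y to its left, z up, the work surface at z = 0. Lengths are in m, angles in rad, forces in N, time in s.
With the tool pointing down it reaches from about 0.3 to 0.775 m from the base axis. Payload 14.6 kg.
Tool frame: the origin (TCP) lies at the very end of the fingers, on their centre line; the grasp point (between the pads) lies 19 mm behind it; z points along the fingers, y is the line along which they close (so a half turn about z gives the same grasp; the last joint's range is limited). The gripper opens to 94 mm and grips with 3 to 60 N. Pads are 16 mm wide; open, the fingers measure 119 mm over their backs; the gripper's body (75 mm by 177 mm) begins 78 mm behind the grasp point.
Start: joints at [-1.239, 0.3, 1.521, -0, 1.321, -0.067], TCP at [0.214, -0.507, 0.205] pointing down, gripper open.
Joint ranges: [-3.03, 3.03], [-0.79, 2.21], [0.23, 2.52], [-1.04, 4.18], [0, 3.07], [-2.55, 2.55]. Speed limits (rad/s): [2.22, 2.22, 2.57, 3.14, 3.14, 3.14].

### API

Orientations are given as [roll, pitch, yaw] about the fixed x, y, z axes, in that order (R = Rz(yaw) Ry(pitch) Rx(roll)).
In Python, from station import status, vision, order, silhouettes gives the robot as it stands. The module is installed in compiled form; this text tells all that it offers.
- The arm moves only by the shell command python3 -m pendant 'ROWS' [FORCE]. ROWS is JSON, one flat list of numbers, 7 for each row, row after row: the shift along the tool's x, y, z in units of 500 mm (1.0 is 500 mm), then the turn, a rotation vector about the tool's x, y, z in units of 90 degrees (1.0 is 90 degrees), then the opening, from -1 (shut) to 1 (fully open). A call has 1 to 12 rows; each row is the pose to reach, as a shift and turn from the pose commanded when the call began, along the tool's axes at that moment; what a row does not reach only later rows make up. A row lasts 1/10 s, in which the tool goes at most 50 mm and 8.59 degrees, less where a joint would pass 70% of its speed; a pose out of reach is approached as far as the arm can. A call with a number of a shift or a turn outside -1 to 1 is refused whole. A call with a gripper value outside its range is refused whole. The fingers move at their own pace and stop on an object; FORCE is the grip in N (left out, the last holds). Time passes only in rows, so rows that repeat a pose let the fingers close. It gives the time, the measured TCP pose, the force, the opening and the grip force at its end, in the units of the state.
- status.get_obs(): the state, without advancing time (a new reading comes with each control period).
- vision.camera(name): name is "side" or "top" or "wrist"; returns a dict with "pixels" (400x640x3 uint8, red, green, blue), "K" (3x3 intrinsics, pixels), "R" (3x3) and "t" (3): a world point X has camera coordinates R X + t. Camera axes: x right, y down, z forward; pixel columns grow to the right and rows downward; lengths in m; the calibration is good to about 2 mm. A picture is of the moment at which its call begins. There is no depth.
- order.hand_in(): hands the job in; it is judged then, once.
Trained networks look in a picture, given as the dict that the camera call returned (one of the last four; its "shot" number tells which), for a name from the list of things; names that differ only in an ending like _2 or _b are one class to them, and where a whole thing is asked for, a point or a joint stands for the part that bears it (a point fixed in the world has none). Each returns a list of dicts, best first, with "score" (0 to 1); they miss things now and then, are a little off and sometimes report something else, mostly with a low value. They report only what shows in the picture. A call takes as long as a camera call.
- silhouettes(target, picture): "region" (400x640 bool, what is visible of it) and "extent" ([left, top, right, bottom] in pixels, round what is visible of it).
The state is a dict: "time_s": time; "qpos": joint angles; "joint_vel": joint speeds; "tau": joint torques, N m; "ee_pos": TCP position; "eef_rot": TCP orientation; "force": force on the tool from outside, world axes, zero at the start; "moment": the same for the moment, N m; "grip_width": finger opening in m; "grip_force": force on a finger pad.
Only numpy, scipy, OpenCV 4.12 (cv2) and the standard library are available. Lean on these libraries where they do the work, as an engineer would, in place of code of your own. Each camera call takes 0.05 s, during which the arm holds its last target. There are 200 camera calls.

### The job

Close the aluminium wax-pattern die ready for clamping: take the loose top half by the black bar on its back, bring it over the lower half on the base plate with nose over nose, and, as the dowels are hidden once it covers them, slide it by feel until it drops on over both. Then press it down against the spring pins until the two faces meet, and finish like that, still gripping the bar and holding the die fully shut, because the springs lift it again if you let up. Leave the crucible, the flask and the dish where they stand.

Things in the scene. Friction and masses are not known exactly. Their poses are not given: they have to be found in the camera images.
- top_die: Loose top half, bare aluminium, lying face down: plate 110 (x) by 60 (y) by 18 mm, with a nose 18 mm long, 26 mm wide on its -x end; about 0.38 kg, +-20 %. A black grip bar 70 (x) by 18 (y) by 32 mm tall stands mid-back, its top 50 mm above the underside. Origin: centre of the plate's underside, z up out of the back. Fitted, it lies on parting_face, axes parallel.
- grip_bar (a point): Point in the middle of the grip bar of the top half, 40 mm above the underside (22 mm above the back of the plate); the bar runs along x and is gripped across y.
- top_nose (a point): Middle of the nose end of the top half, on its underside, at x = -73 mm.
- hole_a (a point): Mouth of one of the two blind dowel holes in the underside of the top half, 10 mm diameter, 12 mm deep, mouth chamfered 1 mm, at x = -42, y = 18 mm from its origin. Unseen from above. Takes the dowel at dowel_a.
- hole_b (a point): Mouth of the other hole in the underside of the top half, the same size, at x = 42, y = -11 mm. Takes the dowel at dowel_b.
- lower_die: Fixed lower half: steel base plate 170 by 100 by 10 mm with four bolt heads 6 mm high at x = +-72, y = +-40 mm, and on its middle an aluminium block 110 (x) by 60 (y) by 24 mm with a nose 18 mm long, 26 mm wide on its -x end, the same outline as the top half. Two shallow round cavities in its upper face. Origin: centre of the underside of the base plate, z up.
- parting_face (a point): Centre of the upper face (parting face) of the lower half's block, 34 mm above the bench; axes as lower_die.
- lower_nose (a point): Middle of the nose end of the lower half, on the parting face, at x = -73 mm.
- dowel_a (a point): Tip of a fixed steel dowel of 8 mm diameter that stands 9.5 mm above the lower half's face, the top 2 mm tapering to 6 mm diameter; at x = -42, y = 18 mm of lower_die.
- dowel_b (a point): Tip of the second dowel, the same size, at x = 42, y = -11 mm; the offset lets the top half drop on one way round only.
- spring_pins (a joint): How far the two brass spring pins (6 mm diameter, at x, y = -42, -18 and 42, 18 mm of the lower half) are pushed down together (m): 0 is 4 mm proud of the face, 0.004 flush. In all they push back with about 7 N at 0 and 13 N at 0.004, more than the top half's weight: let go, it rests 4 mm above the face.
- crucible: Bystander: graphite crucible standing upside down, dark, 60 mm diameter, 95 mm tall with a tapered nose on top. Origin: centre of its underside.
- flask: Bystander: steel casting flask filled with plaster, 72 mm diameter, 90 mm tall, with round white holes in its wall. Origin: centre of its underside.
- dish: Bystander: small round steel dish, 68 mm across, 36 mm tall. Origin: centre of its underside.

How it is judged:
On the way, in this order (a step that is already met when the one before it is completed fails the run):
1. the top half is lifted clear of the bench in the gripper (height (world z) of top_die above 0.05 m and contact force between the fingers and top_die above 1 N), for 0.2 s.
2. the top half, still in the gripper, has dropped over both dowels, nose over nose (z of top_die in the frame of parting_face below 0.0065 m and horizontal distance between top_die and parting_face below 0.003 m and horizontal distance between top_nose and lower_nose below 0.005 m and contact force between the fingers and top_die above 1 N), for 0.05 s.
At the end, for the whole second after the job is handed in: Top half over both dowels, within 2.5 mm of the centre of the parting face, noses within 4 mm, level within 0.03 rad, faces within 1.5 mm of each other, spring pins down more than 2.8 mm, at rest, the fingers still on it (more than 3 N) (z of top_die in the frame of parting_face below 0.0015 m and horizontal distance between top_die and parting_face below 0.0025 m and horizontal distance between top_nose and lower_nose below 0.004 m and angle between top_die's own z axis and vertical below 0.03 rad and value of joint spring_pins above 0.0028 m and linear speed of top_die below 0.02 m/s and contact force between the fingers and top_die above 3 N); the arm keeps its last pose, push and grip.
It fails at once if the crucible is disturbed (moved over 30 mm or tipped) (distance of crucible from where it was at the start of the episode above 0.03 m or angle between crucible's own z axis and vertical above 0.5 rad).
It fails at once if the flask is disturbed (moved over 30 mm or tipped) (distance of flask from where it was at the start of the episode above 0.03 m or angle between flask's own z axis and vertical above 0.5 rad).
It fails at once if the dish is disturbed (moved over 30 mm or tipped) (distance of dish from where it was at the start of the episode above 0.03 m or angle between dish's own z axis and vertical above 0.5 rad).
It also fails if it takes over 40 s, if anything falls off the work surface, if the arm or the gripper's body presses on something with over 40 N, if the wrist force passes 120 N, or if a joint passes its speed limit or range.

## Working session

There is one attempt and no reset: what is moved stays moved. The work goes in short steps, Python scripts to look and compute and a shell command to move; the robot and the scene stay as the last step left them, time stands still between calls to the robot, and variables do not carry over. Pictures are saved under pics/ and viewed, at most 10 in all, crops included, and the job is handed in when it is done.

```bash
mkdir -p pics; cat > h.py <<'E'
import numpy as np, cv2
from scipy.spatial.transform import Rotation as Ro
from station import status, vision, order, silhouettes
def ray(c,uv,z):
    uv=np.atleast_2d(uv); d=np.c_[uv,np.ones(len(uv))]@np.linalg.inv(c["K"]).T@c["R"]
    o=-c["R"].T@c["t"]; return o+d*((z-o[2])/d[:,2])[:,None]
def proj(c,X):
    p=(np.atleast_2d(X)@c["R"].T+c["t"])@c["K"].T; return p[:,:2]/p[:,2:]
E
python3 - <<'E'
from h import *
for n in ["top","side"]:
    c=vision.camera(n); cv2.imwrite(f"pics/{n}0.png",c["pixels"][...,::-1])
    print(n,-c["R"].T@c["t"],c["K"][0,0])
    for t in ["top_die","lower_die","crucible","flask","dish"]:
        for r in silhouettes(t,c)[:2]: print(t,round(r["score"],2),r["extent"],int(r["region"].sum()))
print(status.get_obs())
E
```

```text
top [ 0.50643289 -0.00595204  1.10107312] 459.366571363609
top_die 0.75 [189.9, 187.4, 232.0, 249.5] 1394
lower_die 0.65 [370.1, 195.2, 427.7, 274.3] 3058
crucible 0.66 [215.0, 95.3, 245.9, 124.1] 687
crucible 0.35 [366.9, 196.0, 424.5, 275.8] 3071
flask 0.81 [376.3, 95.0, 413.4, 134.5] 1103
dish 0.82 [305.0, 131.5, 332.3, 157.1] 630
side [0.13427304 0.73796809 0.87775348] 488.3773576888032
lower_die 0.78 [360.8, 163.4, 434.9, 213.1] 1828
crucible 0.76 [206.0, 210.9, 230.5, 251.5] 858
flask 0.94 [296.6, 125.5, 323.8, 162.8] 902
dish 0.63 [277.5, 180.4, 299.8, 206.8] 450
{'time_s': 0.6, 'qpos': array([-1.23860426e+00,  2.99921665e-01,  1.52103188e+00, -9.45626649e-06,
        1.32065199e+00, -6.66158597e-02]), 'joint_vel': array([ 1.06176193e-03, -1.84257031e-03, -6.28875286e-04,  1.62468694e-03,
        1.71838713e-05, -1.23379404e-03]), 'tau': array([-1.12163485e-03, -5.31483185e+01, -3.52829504e+01,  7.08213053e-02,
        2.12265830e-02, -6.01815344e-06]), 'ee_pos': array([ 0.21355952, -0.50683384,  0.20542019]), 'eef_rot': array([-3.14157919e+00,  8.28426655e-06,  3.98810269e-01]), 'force': array([-0.88382018,  0.45804183, -0.37562356]), 'moment': array([-0.00201435,  0.04086736, -0.00681768]), 'grip_force': 0.0, 'grip_width': 0.09399764611893395}
```

View pics/top0.png

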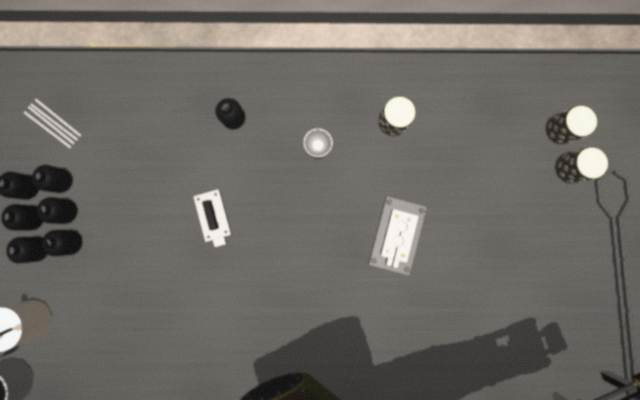

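View pics/side0.png

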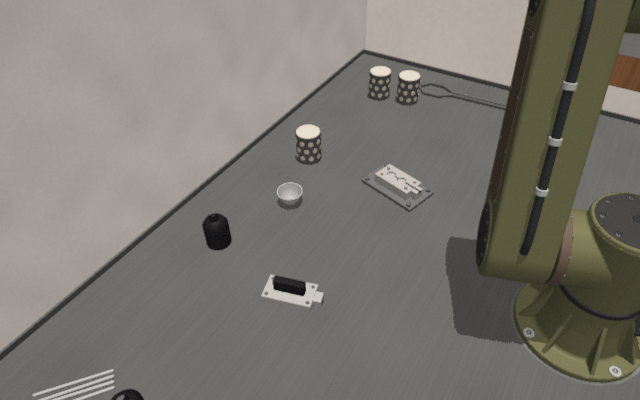

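Top view: the loose half is at about (211,217), nose at (219,244). The lower half is at about (399,236), nose at about (392,263). Both noses point towards the robot. The bystanders are further out in x.

```bash
cat >> h.py <<'E'
OUT=np.array([[-55,-30],[55,-30],[55,30],[-55,30],[-55,13],[-73,13],[-73,-13],[-55,-13]])/1000.
BASE=np.array([[-85,-50],[85,-50],[85,50],[-85,50]])/1000.
BAR=np.array([[-35,-9],[35,-9],[35,9],[-35,9]])/1000.
def pts(P,pose,z):
    a=pose[2]; R=np.array([[np.cos(a),-np.sin(a)],[np.sin(a),np.cos(a)]])
    return np.c_[P@R.T+pose[:2],np.full(len(P),z)]
def ren(c,polys,s=4):
    m=np.zeros((400*s,640*s),np.uint8)
    for P in polys: cv2.fillConvexPoly(m,np.round(((cv2.convexHull(P.astype(np.float32))[:,0]+.5)*s-.5)*16).astype(int),255,shift=4)
    return cv2.resize(m,(640,400),interpolation=cv2.INTER_AREA)/255.
def body(c,pose,P,z0,z1):
    # hull of prisms; OUT is split in plate + nose
    parts=[P] if len(P)==4 else [P[:4],P[4:]]
    return [np.r_[proj(c,pts(Q,pose,z0)),proj(c,pts(Q,pose,z1))] for Q in parts]
from scipy.optimize import minimize
def fit(views,p0):
    # views: (cam, mask float, [(P,z0,z1)..])
    def f(p):
        p=np.array([p[0],p[1],p[2]])
        return sum((( ren(c,sum([body(c,p,*b) for b in bs],[]))-m)**2).sum() for c,m,bs in views)
    best=None
    for da in (-.15,0,.15):
        q=np.array(p0)+[0,0,da]
        S=np.vstack([q]+[q+d for d in np.diag([.01,.01,.1])])
        r=minimize(f,q,method="Nelder-Mead",options=dict(initial_simplex=S,xatol=1e-4,fatol=.05,maxiter=150))
        if best is None or r.fun<best.fun: best=r
    return best.x,best.fun
E
python3 - <<'E'
from h import *
c=vision.camera("top")
g=c["pixels"].min(2).astype(float)
R={}
for t,z in [("top_die",.018),("lower_die",.01)]:
    r=silhouettes(t,c)[0]; ys,xs=np.nonzero(r["region"]); p=ray(c,[xs.mean(),ys.mean()],z)[0]
    m=r["region"].astype(float)
    bs=[(OUT,0,.018),(BAR,.018,.05)] if t=="top_die" else [(BASE,0,.01),(OUT,.01,.034)]
    for v in ([c,m,bs],): 
        x,f=fit([v],[p[0],p[1],0]); print(t,"sil",x,f)
    a=cv2.dilate(m,np.ones((9,9)))>0
    if t=="top_die":
        w=a&(g>130); k=cv2.morphologyEx(w.astype(np.uint8),cv2.MORPH_CLOSE,np.ones((13,13)))
        print(w.sum()); x,f=fit([[c,k.astype(float),bs]],x); print("thr",x,f)
    else:
        w=a&(g>165); k=cv2.morphologyEx(w.astype(np.uint8),cv2.MORPH_CLOSE,np.ones((5,5)))
        print(w.sum()); x,f=fit([[c,k.astype(float),[(OUT,.034,.034)]]],x); print("thr",x,f)
    R[t]=x
for t,z in [("crucible",.05),("flask",.05),("dish",.02)]:
    r=silhouettes(t,c)[0]; ys,xs=np.nonzero(r["region"]); print(t,ray(c,[xs.mean(),ys.mean()],z)[0])
im=c["pixels"].copy(); im=cv2.resize(im[170:290,170:450],None,fx=2.8,fy=2.8,interpolation=cv2.INTER_CUBIC)
for t,P,z in [("top_die",OUT,.018),("top_die",BAR,.05),("lower_die",OUT,.034),("lower_die",BASE,.01)]:
    q=(proj(c,pts(P,R[t],z))-[170,170]+.5)*2.8; cv2.polylines(im,[q.astype(int)],True,(255,0,0),1)
cv2.imwrite("pics/fit0.png",im[...,::-1])
E
```

```text
top_die sil [0.54639561 0.24057295 0.2774908 ] 44.9919108035371
1178
thr [0.54649726 0.24231272 0.28388815] 51.70206843521723
lower_die sil [ 0.49922256 -0.19827419 -0.25872651] 120.94336024605921
1540
thr [ 0.49985502 -0.20099482 -0.25637697] 343.82718954248367
crucible [0.78027388 0.19405438 0.05      ]
flask [ 0.77740848 -0.19183575  0.05      ]
dish [ 0.71989276 -0.00944592  0.02      ]
```

View pics/fit0.png

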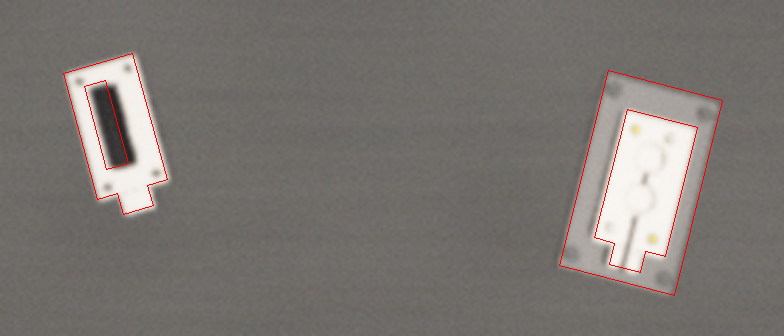

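```bash
cat >> h.py <<'E'
def delta(x,y,z,yaw):
    o=status.get_obs(); R=Ro.from_euler("xyz",o["eef_rot"]); T=Ro.from_euler("xyz",[np.pi,0,yaw])
    print("shift",np.round(R.inv().apply(np.array([x,y,z])-o["ee_pos"])/.5,4),"turn",np.round((R.inv()*T).as_rotvec()/(np.pi/2),4),"t",o["time_s"])
E
python3 -c "
from h import *
delta(.546,.241,.2,.282)"
```

```text
shift [ 1.1935 -1.1201  0.0109] turn [-0.      0.      0.0744] t 0.9
```

```bash
python3 -m pendant '[0.7,-0.66,0.006,0,0,0.04,1, 0.7,-0.66,0.006,0,0,0.04,1, 0.7,-0.66,0.006,0,0,0.04,1, 0.7,-0.66,0.006,0,0,0.04,1, 0.7,-0.66,0.006,0,0,0.04,1, 0.7,-0.66,0.006,0,0,0.04,1, 0.7,-0.66,0.006,0,0,0.04,1, 0.7,-0.66,0.006,0,0,0.04,1, 0.7,-0.66,0.006,0,0,0.04,1, 0.7,-0.66,0.006,0,0,0.04,1]'
python3 - <<'E'
from h import *
delta(.546,.241,.2,.282)
c=vision.camera("wrist"); cv2.imwrite("pics/w0.png",c["pixels"][...,::-1])
print(-c["R"].T@c["t"],c["K"][0,0],c["R"])
E
```

```text
time_s: 1.9
ee_pos: [0.4086, -0.0641, 0.2027]
eef_rot: [3.141, -0.001, 0.338]
force: [0.0, -0.9, -0.6]
grip_width: 0.0942
grip_force: 0.0
shift [ 0.4614 -0.4847  0.0057] turn [ 0.0001 -0.0005  0.0355] t 1.9
[ 0.48481709 -0.03754282  0.38150023] 309.82572191944115 [[ 3.30593920e-01 -9.43772766e-01 -7.91764359e-04]
 [-9.06816901e-01 -3.17880902e-01  2.76829985e-01]
 [-2.61516288e-01 -9.08003247e-02 -9.60918588e-01]]
```

```bash
python3 -m pendant '[0.46,-0.485,0.006,0,0,0.036,1, 0.46,-0.485,0.006,0,0,0.036,1, 0.46,-0.485,0.006,0,0,0.036,1, 0.46,-0.485,0.006,0,0,0.036,1, 0.46,-0.485,0.006,0,0,0.036,1, 0.46,-0.485,0.006,0,0,0.036,1, 0.46,-0.485,0.006,0,0,0.036,1, 0.46,-0.485,0.006,0,0,0.036,1, 0.46,-0.485,0.006,0,0,0.036,1]'
python3 - <<'E'
from h import *
c=vision.camera("wrist")
g=c["pixels"].min(2).astype(float)
S=silhouettes("top_die",c); print([(s["score"],s["extent"]) for s in S])
m=S[0]["region"].astype(float)
bs=[(OUT,0,.018),(BAR,.018,.05)]
x,f=fit([[c,m,bs]],[.5465,.2415,.28]); print("sil",x,f)
print(status.get_obs()["ee_pos"])
im=c["pixels"].copy()
for P,z in [(OUT,.018),(OUT,0),(BAR,.05),(BAR,.018)]:
    cv2.polylines(im,[np.round(proj(c,pts(P,x,z))).astype(int)],True,(255,0,0),1)
cv2.imwrite("pics/w1.png",im[...,::-1]); np.save("w1.npy",c["pixels"])
E
```

```text
time_s: 2.85
ee_pos: [0.545, 0.2381, 0.1989]
eef_rot: [3.141, 0.001, 0.28]
force: [0.3, -0.5, 0.3]
grip_width: 0.0939
grip_force: 0.0
[(0.75, [290.0, 133.9, 346.1, 236.3]), (0.38, [586.9, 228.0, 640.0, 305.7])]
sil [0.54400424 0.24157081 0.27919203] 35.84621299500192
[0.54499152 0.23708574 0.19953056]
```

View pics/w1.png

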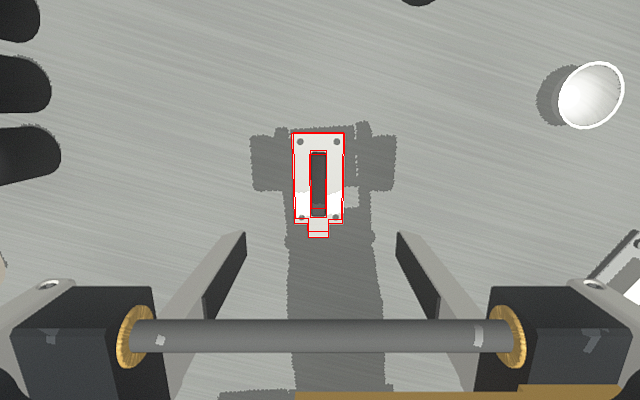

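```bash
python3 -c "
from h import *
delta(.544,.2414,.05,.279);delta(.544,.2414,.0225,.279)"
```

```text
shift [ 0.0005 -0.0089  0.2991] turn [ 0.0001  0.0001 -0.0002] t 2.95
shift [ 0.0005 -0.0089  0.3541] turn [ 0.0001  0.0001 -0.0002] t 2.95
```

```bash
python3 -m pendant '[0,-0.008,0.28,0,0,0,1, 0,-0.008,0.28,0,0,0,1, 0,-0.008,0.28,0,0,0,1, 0,-0.008,0.28,0,0,0,1, 0,-0.008,0.28,0,0,0,1]'
python3 - <<'E'
from h import *
delta(.544,.2414,.0225,.279)
c=vision.camera("wrist"); s=silhouettes("top_die",c); print(s[0]["score"],s[0]["extent"])
x,f=fit([[c,s[0]["region"].astype(float),[(OUT,0,.018),(BAR,.018,.05)]]],[.544,.2415,.279]); print(x,f)
print(status.get_obs())
E
```

```text
time_s: 3.45
ee_pos: [0.5446, 0.2413, 0.061]
eef_rot: [-3.142, -0.001, 0.279]
force: [0.2, -0.3, 1.1]
grip_width: 0.094
grip_force: 0.0
shift [-0.0011 -0.0006  0.077 ] turn [-0.     -0.0005 -0.0003] t 3.45
0.83 [281.0, 146.8, 361.6, 302.5]
[0.54370683 0.24130625 0.27883639] 110.53317954632833
{'time_s': 3.55, 'qpos': array([ 3.55971236e-01,  5.48242833e-01,  1.52177545e+00, -3.57940299e-05,
        1.06747919e+00,  1.64786687e+00]), 'joint_vel': array([ 0.00492643, -0.00154873,  0.00172073,  0.00052037, -0.00608183,
        0.00146007]), 'tau': array([-1.01563828e-01, -6.08806372e+01, -3.02051497e+01,  6.40935934e-03,
       -5.78875921e-02, -4.19526565e-03]), 'ee_pos': array([0.5454158 , 0.2418301 , 0.06245154]), 'eef_rot': array([-3.14130868, -0.00408545,  0.27891731]), 'force': array([-0.22397959,  0.22219661,  0.09229   ]), 'moment': array([0.04450288, 0.02600382, 0.05925963]), 'grip_force': 0.0, 'grip_width': 0.09389588003345867}
```

```bash
python3 -m pendant '[-0.003,0,0.04,0,0,0,1, -0.003,0,0.078,0,0,0,1, -0.003,0,0.078,0,0,0,1, -0.003,0,0.078,0,0,0,-1, -0.003,0,0.078,0,0,0,-1, -0.003,0,0.078,0,0,0,-1, -0.003,0,0.078,0,0,0,-1, -0.003,0,0.078,0,0,0,-1, -0.003,0,0.078,0,0,0,-1, -0.003,0,0.078,0,0,0,-1]' 50; python3 -c "
from h import *
print(status.get_obs())"
```

```text
time_s: 4.55
ee_pos: [0.5426, 0.2414, 0.0205]
eef_rot: [-3.142, 0.0, 0.279]
force: [0.8, -0.9, -0.3]
grip_width: 0.0409
grip_force: 0.0
{'time_s': 4.55, 'qpos': array([3.56894031e-01, 6.03572656e-01, 1.54696033e+00, 2.80324902e-05,
       9.91093435e-01, 1.64826448e+00]), 'joint_vel': array([ 1.00055577e-03, -4.49740033e-05, -6.39470457e-04, -1.39235506e-04,
        1.49475638e-03,  1.06037519e-03]), 'tau': array([ 1.07187557e-04, -6.38493347e+01, -2.94567686e+01,  8.59735650e-03,
       -7.26186787e-02,  2.42008679e-05]), 'ee_pos': array([0.5425984 , 0.24138193, 0.02045505]), 'eef_rot': array([-3.14157189e+00,  3.54859770e-05,  2.79410520e-01]), 'force': array([ 0.8184318 , -0.85415303, -0.25435915]), 'moment': array([-0.00460754,  0.03376085,  0.01870583]), 'grip_force': 0.0, 'grip_width': 0.04093432299539595}
```

```bash
python3 -m pendant '[0,0,0,0,0,0,-1, 0,0,0,0,0,0,-1, 0,0,0,0,0,0,-1, 0,0,0,0,0,0,-1, 0,0,0,0,0,0,-1, 0,0,0,0,0,0,-1, 0,0,-0.04,0,0,0,-1, 0,0,-0.12,0,0,0,-1, 0,0,-0.22,0,0,0,-1, 0,0,-0.26,0,0,0,-1, 0,0,-0.26,0,0,0,-1, 0,0,-0.26,0,0,0,-1]'
python3 - <<'E'
from h import *
o=status.get_obs();print(o["force"],o["moment"],o["grip_force"],o["grip_width"],o["ee_pos"])
delta(.499,-.199,.16,-.2565)
E
```

```text
time_s: 5.75
ee_pos: [0.542, 0.2412, 0.1489]
eef_rot: [3.142, 0.002, 0.279]
force: [-0.1, 0.3, -5.4]
grip_width: 0.0181
grip_force: 50.0
[-0.09063202  0.30374514 -5.36112018] [ 0.01714016 -0.0360906   0.00854883] 49.99844133853912 0.018075862856135213 [0.54197069 0.24119301 0.14887417]
shift [-0.3254  0.8225 -0.0216] turn [0.0004 0.0012 0.3412] t 5.75
```

```bash
python3 -c "
from h import *
delta(.375,-.167,.15,-.2565)"
```

```text
shift [-0.5461  0.6926 -0.0011] turn [0.0004 0.0012 0.3412] t 5.75
```

```bash
python3 -m pendant '[-0.546,0.692,0,0,0,0.341,-1, -0.546,0.692,0,0,0,0.341,-1, -0.546,0.692,0,0,0,0.341,-1, -0.546,0.692,0,0,0,0.341,-1, -0.546,0.692,0,0,0,0.341,-1, -0.546,0.692,0,0,0,0.341,-1, -0.546,0.692,0,0,0,0.341,-1, -0.546,0.692,0,0,0,0.341,-1, -0.546,0.692,0,0,0,0.341,-1, -0.546,0.692,0,0,0,0.341,-1, -0.546,0.692,0,0,0,0.341,-1, -0.546,0.692,0,0,0,0.341,-1]'
python3 - <<'E'
from h import *
o=status.get_obs();print(o["ee_pos"],o["eef_rot"])
c=vision.camera("wrist"); s=silhouettes("lower_die",c); print([(q["score"],q["extent"]) for q in s])
m=s[0]["region"].astype(float)
x,f=fit([[c,m,[(BASE,0,.01),(OUT,.01,.034)]]],[.499,-.199,-.2565]); print(x,f,m.sum())
d=silhouettes("top_die",c); print([(q["score"],q["extent"]) for q in d])
zo=o["ee_pos"][2]-.0205
y=None
e=o["ee_pos"]; md=d[0]["region"].astype(float)
y,f=fit([[c,md,[(OUT,zo,zo+.018),(BAR,zo+.018,zo+.05)]]],[e[0],e[1],o["eef_rot"][2]]); print("held",y,f,md.sum())
im=c["pixels"].copy()
for P,z,p in [(OUT,.034,x),(BASE,.01,x),(OUT,zo+.018,y),(BAR,zo+.05,y)]:
    cv2.polylines(im,[np.round(proj(c,pts(P,p,z))).astype(int)],True,(255,0,0),1)
for q in [[-.042,.018],[.042,-.011]]:
    u=proj(c,pts(np.array([q]),x,.0435))[0]; cv2.circle(im,tuple(np.round(u).astype(int)),2,(0,0,255),-1)
cv2.imwrite("pics/w2.png",im[...,::-1]); cv2.imwrite("w2raw.png",c["pixels"][...,::-1])
E
```

```text
time_s: 6.95
ee_pos: [0.3754, -0.1656, 0.1494]
eef_rot: [-3.141, 0.002, -0.256]
force: [0.3, 0.2, -3.3]
grip_width: 0.0181
grip_force: 50.0
[ 0.37541955 -0.16558189  0.14936703] [-3.14088540e+00  2.03922715e-03 -2.55542836e-01]
[(0.92, [267.8, 0.0, 379.6, 152.5])]
[ 0.49724044 -0.19811443 -0.26843007] 267.7302575932333 15420.0
[(0.84, [272.4, 148.4, 370.4, 320.7])]
held [ 0.37687242 -0.16583401 -0.25614241] 4845.758708189159 11795.0
```

View pics/w2.png

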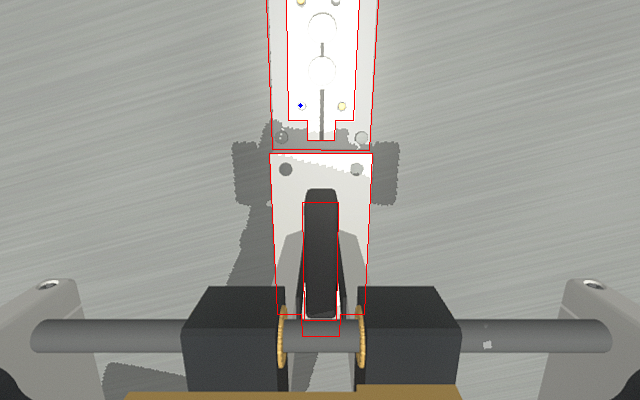

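The lower half is cut off at the image top, with the far pins at row 2. The held half's far corners are at (272,153) and (372,153), and the bar's far top edge is at row 188 against 202 in the model. I'll back off and up for a full view.

```bash
python3 -m pendant '[-0.05,0,-0.06,0,0,0,-1, -0.05,0,-0.1,0,0,0,-1, -0.05,0,-0.1,0,0,0,-1, -0.05,0,-0.1,0,0,0,-1, -0.05,0,-0.1,0,0,0,-1]'
python3 - <<'E'
from h import *
import pickle
o=status.get_obs();print(o["ee_pos"],o["eef_rot"])
c=vision.camera("wrist"); s=silhouettes("lower_die",c); print([(q["score"],q["extent"]) for q in s])
d=silhouettes("top_die",c); print([(q["score"],q["extent"]) for q in d])
pickle.dump((o,c,s[0],d[0]),open("w3.pkl","wb"))
m=s[0]["region"].astype(float)
x,f=fit([[c,m,[(BASE,0,.01),(OUT,.01,.034)]]],[.497,-.198,-.26]); print(x,f,m.sum())
im=c["pixels"][:, 220:420]
cv2.imwrite("pics/w3.png",cv2.resize(np.hstack([im[0:150],im[150:300]]),None,fx=2,fy=4,interpolation=cv2.INTER_CUBIC)[...,::-1])
E
```

```text
time_s: 7.6
ee_pos: [0.3513, -0.1598, 0.1992]
eef_rot: [-3.141, 0.002, -0.256]
force: [-0.9, -0.1, -4.1]
grip_width: 0.0178
grip_force: 50.0
[ 0.3512971  -0.15975492  0.19923246] [-3.14108180e+00  1.70105561e-03 -2.55651512e-01]
[(0.97, [271.6, 0.0, 368.8, 123.4])]
[(0.93, [271.5, 151.2, 373.7, 321.4])]
[ 0.49744687 -0.19811651 -0.26351753] 104.24155324875046 11153.0
```

View pics/w3.png

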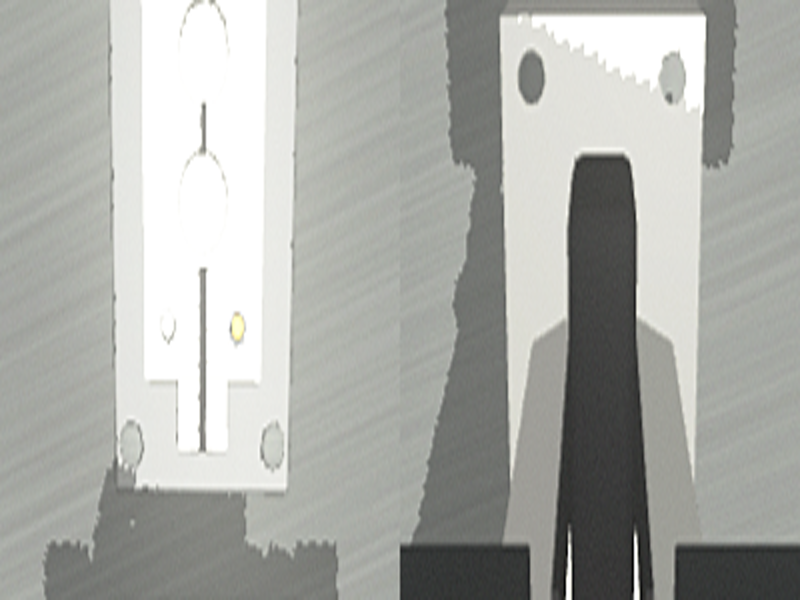

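The nose end is at row 113, the dowel at (303.5,81) and the brass pin at (338.5,82). The held plate's far corners are at (270,153.5) and (372.5,153.5), with the bar's far end at row 188.7. I'll fit both poses to these.

```bash
python3 - <<'E'
from h import *
import pickle
from scipy.optimize import least_squares
o,c,_,_=pickle.load(open("w3.pkl","rb"))
L=np.array([[-73,13,34,308.5,112.8],[-73,-13,34,333.5,112.8],[-55,30,34,292.5,95.2],[-55,-30,34,351,95.2],[-85,50,10,278.5,122.2],[-85,-50,10,364,122.2],[-42,-18,38,338.5,81.7],[-42,18,43.5,303.5,80.8]])
def low(p): 
    X=pts(L[:,:2]/1000,p,0); X[:,2]=L[:,2]/1000
    return (proj(c,X)-L[:,3:])
r=least_squares(lambda p:low(p).ravel(),[.497,-.198,-.26],loss="soft_l1",x_scale=[.01,.01,.1]); print("lower",r.x); print(low(r.x).round(1).tolist())
e=o["ee_pos"]; T=Ro.from_euler("z",o["eef_rot"][2])
def held(p):
    R=T*Ro.from_euler("zy",[p[3],p[4]]); b=np.array([[55,30,18],[55,-30,18],[35,6,50],[35,-6,50]])/1000
    u=proj(c,R.apply(b)+e+T.apply([p[0],p[1],p[2]-.0205]))
    return np.r_[(u[:2]-[[270,153.5],[372.5,153.5]]).ravel(),u[2:,1]-188.7,u[2:].mean(0)[0]-321.3]
for fixed in (0,1):
    h=least_squares(lambda p:np.r_[held(p),p[4]*1e4*fixed],np.zeros(5),x_scale=[.01,.01,.01,.1,.1]); print(h.x.round(4),held(h.x).round(1))
E
```

```text
lower [ 0.49638027 -0.19826705 -0.25837371]
[[0.5, -0.2], [-0.1, -0.2], [0.3, -0.4], [-1.3, -0.3], [-0.6, 0.8], [0.5, 1.0], [0.3, -0.3], [-0.0, 0.1]]
[-0.0017 -0.0004  0.0127 -0.0003  0.2322] [ 0.  0.  0. -0.  0. -0. -0.]
[ 0.0015 -0.0004 -0.0169 -0.0004  0.    ] [ 4.1 -4.4 -4.1 -4.4  3.9  3.9 -0. ]
```

```bash
python3 - <<'E'
from h import *
o=status.get_obs(); e=o["ee_pos"]; T=Ro.from_euler("z",o["eef_rot"][2])
c=vision.camera("side"); u=proj(c,e)[0].astype(int); print(u, [ (q["score"],q["extent"]) for q in silhouettes("top_die",c)])
im=c["pixels"].copy(); k=5; x0,y0=u-[75,50]
im=cv2.resize(im[y0:y0+105,x0:x0+155],None,fx=k,fy=k,interpolation=cv2.INTER_CUBIC)
for P,zz,col in [(OUT,.018,(255,0,0)),(OUT,0,(255,0,0)),(BAR,.05,(0,0,255))]:
    X=T.apply(np.c_[P,np.full(len(P),zz-.0205)]+[.0013,0,0])+e
    cv2.polylines(im,[((proj(c,X)-[x0,y0]+.5)*k).astype(int)],True,col,1)
cv2.imwrite("pics/s1.png",im[...,::-1])
E
```

```text
[455 152] [(0.87, [430.5, 136.3, 483.9, 174.5]), (0.37, [361.5, 164.3, 431.9, 210.8])]
```

View pics/s1.png

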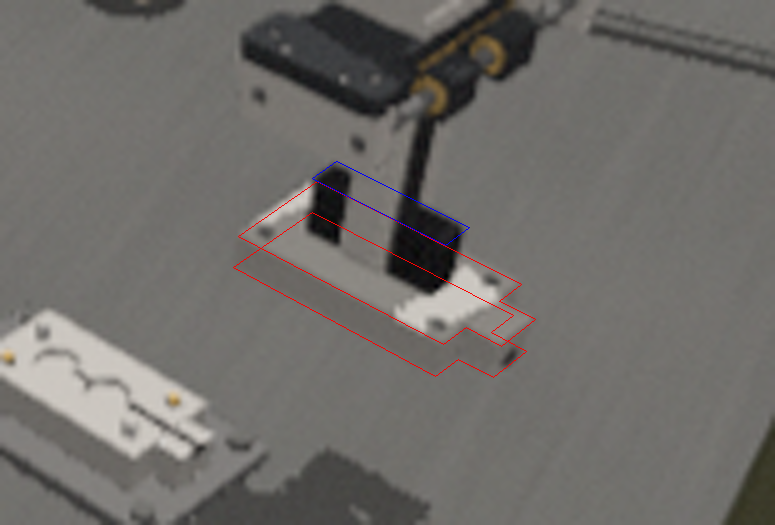

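The side view shows the held half level and aligned with the model. In the wrist view the camera looks back at the bar's far end face, so row 188.7 is the bar's foot (z=18), not its top. I'll refit.

```bash
python3 - <<'E'
from h import *
import pickle
from scipy.optimize import least_squares
o,c,_,_=pickle.load(open("w3.pkl","rb"))
e=o["ee_pos"]; T=Ro.from_euler("z",o["eef_rot"][2])
def held(p):
    R=T*Ro.from_euler("zy",[p[3],p[4]]); b=np.array([[55,30,18],[55,-30,18],[35,6,18],[35,-6,18],[55,0,0]])/1000
    u=proj(c,R.apply(b)+e+T.apply([p[0],p[1],p[2]-.0205]))
    return np.r_[(u[:2]-[[270,153.5],[372.5,153.5]]).ravel(),u[2:4,1]-188.7,u[2:4].mean(0)[0]-321.3,u[4,1]-150.5]
for fixed in (0,1):
    h=least_squares(lambda p:np.r_[held(p),p[4]*1e4*fixed],np.zeros(5),x_scale=[.01,.01,.01,.1,.1]); print(h.x.round(4),held(h.x).round(1))
d=h.x
low=np.array([.49638,-.19827,-.25837]); yaw=low[2]-d[3]
off=Ro.from_euler("z",yaw).apply([d[0],d[1],0])
t=low[:2]-off[:2]; print("tcp target",t,yaw)
delta(t[0],t[1],.20,yaw); delta(t[0],t[1],.034+.0095+.0205+.004,yaw)
E
```

```text
[ 0.0004 -0.0004  0.0031 -0.0003  0.0285] [-0.5  0.6  0.6  0.6 -0.8 -0.8 -0.   0.4]
[ 0.0008 -0.0004  0.0015 -0.0003  0.    ] [-0.5  0.9  0.5  0.9 -0.8 -0.8 -0.  -0.1]
tcp target [ 0.49572307 -0.19772643] -0.25805586222376214
shift [ 0.2984 -0.0003 -0.0004] turn [-0.0002  0.0006  0.0012] t 7.85
shift [ 2.986e-01 -2.000e-04  2.636e-01] turn [-0.0002  0.0006  0.0012] t 7.85
```

```bash
python3 -m pendant '[0.298,0,0,0,0,0,-1, 0.298,0,0,0,0,0,-1, 0.298,0,0.1,0,0,0,-1, 0.298,0,0.2,0,0,0,-1, 0.298,0,0.24,0,0,0,-1, 0.298,0,0.24,0,0,0.001,-1, 0.298,0,0.24,0,0,0.001,-1, 0.298,0,0.24,0,0,0.001,-1, 0.298,0,0.24,0,0,0.001,-1]'
python3 - <<'E'
from h import *
o=status.get_obs();print(o["ee_pos"],o["force"],o["moment"])
delta(.4957,-.1977,.068,-.258)
E
```

```text
time_s: 8.75
ee_pos: [0.4963, -0.1983, 0.0827]
eef_rot: [3.141, -0.003, -0.258]
force: [0.5, -0.8, -3.7]
grip_width: 0.0175
grip_force: 50.0
[ 0.49631685 -0.19834167  0.08265684] [ 0.47920333 -0.82441026 -3.71210996] [ 0.01469983 -0.04030897  0.00228957]
shift [-0.0016 -0.0009  0.0293] turn [ 0.0004 -0.0022  0.0001] t 8.75
```

```bash
python3 -m pendant '[0,0,0.01,0,0,0,-1, 0,0,0.02,0,0,0,-1, 0,0,0.024,0,0,0,-1, 0,0,0.024,0,0,0,-1, 0,0,0.024,0,0,0,-1]'; python3 -m pendant '[0,0,0.003,0,0,0,-1, 0,0,0.006,0,0,0,-1, 0,0,0.009,0,0,0,-1, 0,0,0.009,0,0,0,-1]'
```

```text
time_s: 9.25
ee_pos: [0.4956, -0.1979, 0.0684]
eef_rot: [-3.142, 0.0, -0.258]
force: [-0.1, -0.2, -3.9]
grip_width: 0.0176
grip_force: 50.0
time_s: 9.65
ee_pos: [0.4955, -0.1979, 0.0637]
eef_rot: [-3.141, 0.0, -0.258]
force: [-0.3, 0.3, -3.7]
grip_width: 0.0178
grip_force: 50.0
```

```bash
python3 -m pendant '[0,0,0.002,0,0,0,-1, 0,0,0.004,0,0,0,-1, 0,0,0.004,0,0,0,-1]'; python3 -m pendant '[0,0,0.002,0,0,0,-1, 0,0,0.002,0,0,0,-1]'
```

```text
time_s: 9.95
ee_pos: [0.4955, -0.1979, 0.0618]
eef_rot: [-3.142, 0.0, -0.258]
force: [0.1, 0.7, -2.9]
grip_width: 0.0176
grip_force: 50.0
time_s: 10.15
ee_pos: [0.4956, -0.1979, 0.0609]
eef_rot: [-3.142, 0.0, -0.258]
force: [0.3, -0.2, -4.0]
grip_width: 0.0176
grip_force: 50.0
```

```bash
for i in 1 2; do python3 -m pendant '[0,0,0.002,0,0,0,-1, 0,0,0.002,0,0,0,-1]'; done
```

```text
time_s: 10.35
ee_pos: [0.4955, -0.1979, 0.0598]
eef_rot: [-3.142, 0.0, -0.258]
force: [0.2, 0.4, -3.4]
grip_width: 0.0175
grip_force: 50.0
time_s: 10.55
ee_pos: [0.4955, -0.1979, 0.0588]
eef_rot: [-3.142, 0.0, -0.258]
force: [0.2, -0.5, -3.5]
grip_width: 0.0176
grip_force: 50.0
```

It is already over both dowels, with no contact force, about 4 mm above the face. Now I'll press down.

```bash
python3 -m pendant '[0,0,0.002,0,0,0,-1, 0,0,0.004,0,0,0,-1, 0,0,0.004,0,0,0,-1]'; python3 -m pendant '[0,0,0.002,0,0,0,-1, 0,0,0.004,0,0,0,-1, 0,0,0.004,0,0,0,-1]'
```

```text
time_s: 10.85
ee_pos: [0.4957, -0.198, 0.0573]
eef_rot: [3.142, -0.0, -0.258]
force: [-2.5, 1.4, 3.6]
grip_width: 0.0176
grip_force: 50.0
time_s: 11.15
ee_pos: [0.4957, -0.198, 0.0553]
eef_rot: [3.142, -0.001, -0.258]
force: [-3.3, 1.8, 8.1]
grip_width: 0.0174
grip_force: 50.0
```

```bash
python3 -m pendant '[0,0,0.002,0,0,0,-1, 0,0,0.002,0,0,0,-1]';  python3 -m pendant '[0,0,0.001,0,0,0,-1, 0,0,0.001,0,0,0,-1]'
```

```text
time_s: 11.35
ee_pos: [0.4957, -0.198, 0.0545]
eef_rot: [3.141, -0.001, -0.258]
force: [-3.4, 2.1, 7.8]
grip_width: 0.0173
grip_force: 50.0
time_s: 11.55
ee_pos: [0.4958, -0.198, 0.0544]
eef_rot: [3.141, -0.001, -0.258]
force: [-7.2, 2.6, 13.2]
grip_width: 0.0176
grip_force: 50.0
```

```bash
python3 -m pendant '[0,0,0.001,0,0,0,-1, 0,0,0.001,0,0,0,-1]';  python3 -m pendant '[0,0,0.001,0,0,0,-1, 0,0,0.001,0,0,0,-1, 0,0,0.001,0,0,0,-1]'
```

```text
time_s: 11.75
ee_pos: [0.4958, -0.198, 0.0544]
eef_rot: [3.141, -0.001, -0.258]
force: [-9.2, 5.2, 20.0]
grip_width: 0.0177
grip_force: 50.0
time_s: 12.05
ee_pos: [0.4958, -0.198, 0.0544]
eef_rot: [3.141, -0.001, -0.258]
force: [-11.9, 5.6, 26.3]
grip_width: 0.0184
grip_force: 50.0
```

```bash
python3 -m pendant '[-0.0015,0,0,0,0,0,-1, -0.0015,0,0,0,0,0,-1, -0.0015,0,0,0,0,0,-1]'; python3 -c "
from h import *
for i in range(3):
    c=vision.camera('side'); o=status.get_obs(); print(o['ee_pos'],o['eef_rot'],o['force'],o['moment'],o['joint_vel'].round(3))
x=c['pixels'];u=proj(c,[.4964,-.1983,.045])[0].astype(int);print(u)
cv2.imwrite('pics/s2.png',cv2.resize(x[u[1]-50:u[1]+50,u[0]-65:u[0]+65],None,fx=6,fy=6,interpolation=cv2.INTER_CUBIC)[...,::-1])"
```

```text
time_s: 12.35
ee_pos: [0.4958, -0.198, 0.0544]
eef_rot: [3.141, -0.003, -0.258]
force: [-5.6, 3.1, 21.0]
grip_width: 0.0177
grip_force: 50.0
[ 0.4957912  -0.19803186  0.05437983] [ 3.14124488e+00 -2.84062600e-03 -2.57810124e-01] [-5.22343998  3.22815933 22.31493124] [ 0.87453704  1.32407917 -0.00605676] [ 0.    -0.001 -0.001  0.     0.001  0.001]
[ 0.4958014  -0.19802338  0.05439188] [ 3.14126018e+00 -2.84348316e-03 -2.57750794e-01] [-5.26560959  3.30929235 22.09452114] [ 0.90992251  1.30890576 -0.02943801] [-0.001  0.002  0.001 -0.002 -0.     0.   ]
[ 0.49577906 -0.19800055  0.0543617 ] [ 3.14124784e+00 -2.76065497e-03 -2.57679681e-01] [-5.76925491  4.24060869 22.31770785] [0.87243978 1.30877221 0.00633958] [-0.002 -0.    -0.001  0.001 -0.     0.001]
[398 174]
```

View pics/s2.png

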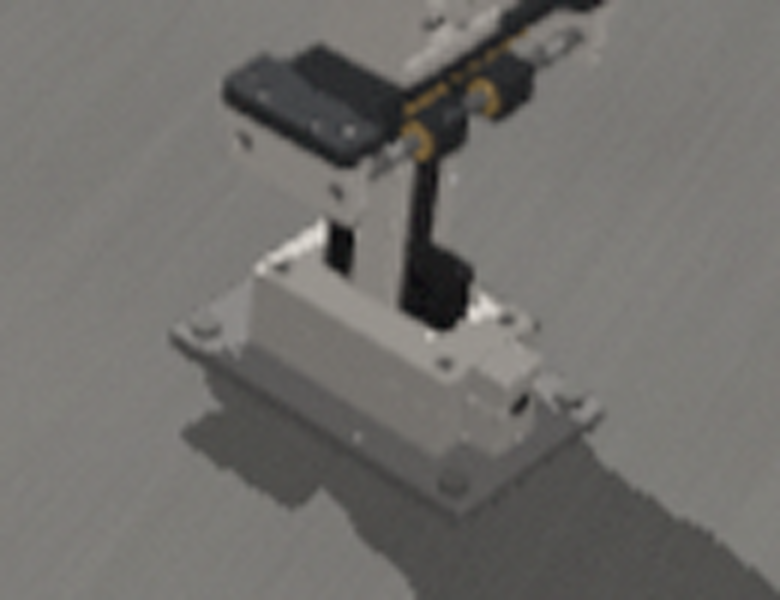

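The side view shows the two blocks flush with no visible parting gap, nose over nose. The arm is at rest, with a steady 22 N push and a 50 N grip.

```bash
python3 -c "
from station import order
print(order.hand_in())"
```

```text
the job is handed in; nothing more can be done
None
```

I handed the job in with the die closed nose over nose over both dowels, held shut at about 22 N push and 50 N grip with no visible gap; the crucible, flask and dish weren't touched, but the hand-in returned no verdict.

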